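# Spring the wrapping-paper roll into its counter holder

## Robot

A 6-joint arm with a two-finger parallel gripper is mounted at the origin on a cart in front of the work surface, level with it; the furniture and walls round the work are solid. World frame = base frame: x ahead of the robot, y to its left, z up, the work surface at z = 0. Lengths are in m, angles in degrees, forces in N, time in s.
With the tool pointing down it reaches from about 0.4 to 0.825 m from the base axis. Payload 7 kg.
Tool frame: the origin (TCP) lies on the centre line of the jaws, within the pads' length; the fingertips stand 22 mm ahead of it and the grasp point (between the pads) lies 3 mm ahead of it; z points along the fingers, y is the line along which they close (so a half turn about z gives the same grasp; the last joint's range is limited). The gripper opens to 88 mm and grips with 3 to 60 N. Pads are 19 mm wide; open, the fingers measure 130 mm over their backs; the gripper's body (78 mm by 193 mm) begins 47 mm behind the grasp point.
Start: joints at [-58.952, 20.546, 0.682, 0, -70.136, -16.507], TCP at [0.169, -0.653, 0.216] pointing down, gripper open.
Joint ranges: [-176.03, 176.03], [-82.01, 121.73], [-58.28, 71.71], [-173.87, 95.51], [-174.79, -0.11], [-173.66, 173.66]. Speed limits (degrees/s): [136.94, 136.94, 172.46, 180, 180, 180].

## Interface

Orientations are given as [roll, pitch, yaw] about the fixed x, y, z axes, in that order (R = Rz(yaw) Ry(pitch) Rx(roll)).
In Python, from plant import get_state, cams, r gives the robot as it stands.
- The arm moves only by the tool apply_moves, never from a script. Its argument "targets" is a list of rows, each an object with "dp": the shift along the world's x, y, z in m, a list of three; "yaw": the turn about the world's z in degrees. In form: [{"dp": [x, y, z], "yaw": yaw}, ...]. A call has 1 to 20 rows; each row is the pose to reach, as a shift and turn from the pose commanded when the call began; what a row does not reach only later rows make up. A row lasts 1/12 s, in which the tool goes at most 41.7 mm and 7.16 degrees, less where a joint would pass 70% of its speed; a pose out of reach is approached as far as the arm can. A call with a gripper value outside its range is refused whole. "grip" is the gripper command: -1 is fully open, 1 is shut, values between are in proportion, set as the call begins (left out, the last holds). The fingers move at their own pace and stop on an object; "squeeze" is the grip in N (left out, the last holds). Time passes only in rows, so rows that repeat a pose let the fingers close. It gives the time, the measured TCP pose, the force, the opening and the grip force at its end, in the units of the state.
- get_state(): the state, without advancing time (a new reading comes with each control period).
- cams.capture(name): name is "scene" or "top" or "wrist"; returns a dict with "image" (420x560x3 uint8, red, green, blue), "range_z" (420x560 float32, m along the optical axis (not along the pixel's ray), 0 where there is no reading), "fx", "fy", "cx", "cy" (pixels), "k1" (the pictures are not rectified: a ray, as slopes to the right and down, at radius r is drawn at 1 + k1 r^2 times it, then the intrinsics apply), "R" (3x3) and "t" (3): a world point X has camera coordinates R X + t; the wrist camera has in their place "T_tool_cam" (4x4, takes a point from camera to tool coordinates, whose origin is the TCP and whose axes are the flange's). Camera axes: x right, y down, z forward; pixel columns grow to the right and rows downward; lengths in m; the calibration is good to about 2 mm. A picture is of the moment at which its call begins: read the wrist's pose just before it.
- r.close_job(): hands the job in; it is judged then, once.
The state is a dict: "time_s": time; "joints": joint angles; "qd": joint speeds; "joint_torque": joint torques, N m; "tcp_pos": TCP position; "eef_rot": TCP orientation; "contact_force": force on the tool from outside, world axes, zero at the start; "moment": the same for the moment, N m; "gripper_width": finger opening in m; "gripper_force": force on a finger pad.
Only numpy, scipy, OpenCV 4.12 (cv2) and the standard library are available. Lean on these libraries where they do the work, as an engineer would, in place of code of your own. Each camera call takes 0.05 s, during which the arm holds its last target. There are 200 camera calls.

## Task

Put the roll of white wrapping paper back into its counter holder: slant the spindle's plain pin into the round hole of the one bracket, rest its sprung nose in the open notch on top of the other bracket, and let go of the roll. Then take the spindle by its sprung collar, draw the collar back towards the paper, lower that end and let the nose spring out into the closed pocket under the notch, so that the roll hangs level and locked between the brackets. Leave the bell, the two gift boxes and the card stand where they are.

Things in the scene. Friction and masses are not known exactly. Their poses are not given: they have to be found in the camera images.
- holder: Counter roll holder, screwed down: base 90 x 204 x 8 mm, two brackets 56 mm wide, 12 mm thick, 164 mm apart inside (round-hole one 100 mm tall, notch one 94 mm); toothed tear bar low in front (27 mm before the axis, top 40 mm up). Origin: centre of its underside. y runs from notch to round-hole bracket (inner faces y -82, +82 mm), z up; the seated spindle lies along y at x 0, 70 mm up.
- hole (a point): Centre of the mouth of the round hole, on the inner face of its bracket: 20 mm diameter, through the 12 mm bracket, 74 mm above the worktop, axis along the holder's y. Axes as the holder's.
- notch (a point): Middle of the floor of the open-topped notch in the other bracket, at its inner face, 85 mm above the worktop. The notch is 18 mm wide (x), 9 mm deep (bracket top at 94 mm) and runs through the 12 mm bracket. Axes as the holder's.
- pocket (a point): Centre of the mouth of the closed pocket on the inner face of the notch bracket, under the notch and parted from it by a 5 mm web (80 to 85 mm above the worktop): 18 mm wide, 15 mm high (65 to 80 mm above the worktop), 6 mm deep. Axes as the holder's.
- roll_center (a point): Centre of the white paper roll (50 mm diameter, 90 mm long; with spindle 188 mm, about 0.4 kg), lying loose on the worktop. Own y runs along the spindle towards the plain pin; its turn about y is arbitrary. Along +y: paper to 45 mm, 16 mm spindle, 36 mm flange from 53 to 57, plain 12 mm pin from 57 to 73 with bevelled tip. Along -y: paper to 45, 16 mm spindle, then sprung collar and nose.
- pin_tip (a point): Tip of the plain pin, on the axis, 73 mm from the roll's centre. Axes as the roll's. Because of this pin's length the spindle cannot be put in level, even with the collar fully drawn: the pin must go in slanted (nose end high, about 0.2 rad) and the nose end come down after.
- collar_grip (a point): Middle of the sprung collar, a ridged black sleeve, 24 mm diameter, 38 mm long, on the axis, 83 mm from the roll's centre when the spring is out. It slides along the spindle towards the paper, up to 14 mm; a spring pushes it out again (3 N at rest, 6.5 N fully drawn). The nose is fixed to it. Axes as the roll's.
- nose_tip (a point): Tip of the nose, a 10 mm steel pin 13 mm out of the collar's end; on the axis, 32 mm beyond the collar's middle. With the flange against the round-hole bracket and the spring out it reaches 8 mm past the notch bracket's inner face, so the collar must be drawn about 10 mm for it to pass down that face. Seated in the pocket, the spring stays drawn about 2 mm.
- collar (a joint): How far the collar is drawn towards the paper: 0 = spring out, 0.014 m = fully drawn.
- gift_box_low: Low brown gift box with a ribbon, 74 x 108 x 49 mm, a bystander; origin at the centre of its underside.
- gift_box_tall: Taller brown gift box with a ribbon, 69 x 73 x 61 mm, a bystander; origin at the centre of its underside.
- bell: Call bell, 84 mm diameter, 50 mm tall, a bystander; origin at the centre of its underside.
- card_stand: Wooden card stand, 40 x 100 x 56 mm, a bystander; origin at the centre of its underside.
Things that resemble listed ones, but are neither listed nor needed, are in the scene too. What is shaped like the holder but turquoise is not meant.

How it is judged:
By the outcome, as a careful person would: the job done as asked, in the order asked, and still so for the second after the job is handed in, with the robot touching nothing.
It also fails if it takes over 48 s, if anything falls off the work surface, if the arm or the gripper's body presses on something with over 40 N, if the wrist force passes 120 N, or if a joint passes its speed limit or range.

## Working session

There is one attempt and no reset: what is moved stays moved. The work goes in short steps, Python scripts to look and compute and a tool call to move; the robot and the scene stay as the last step left them, time stands still between calls to the robot, and variables do not carry over. Pictures are saved under pics/ and viewed, at most 10 in all, crops included, and the job is handed in when it is done.

Besides the shell and the picture viewer there is one more tool, called after "Call:" by a JSON object that holds its "fn" and its "kwargs". apply_moves: Moves the arm, as the interface text tells. Its arguments: {"type":"object","properties":{"targets":{"type":"array","items":{"type":"object","properties":{"dp":{"type":"array","items":{"type":"number"}},"yaw":{"type":"number"}}}},"grip":{"type":"number"},"squeeze":{"type":"number"}},"required":["targets"]}

```bash
ls; mkdir -p pics
cat > h.py <<'E'
import numpy as np, cv2
from plant import get_state, cams, r
def shot(n):
    c=cams.capture(n); return c
def pts(c, pose=None):
    """world XYZ image from range"""
    h,w=c['range_z'].shape; v,u=np.mgrid[0:h,0:w]
    K=np.array([[c['fx'],0,c['cx']],[0,c['fy'],c['cy']],[0,0,1.]])
    p=cv2.undistortPoints(np.stack([u,v],-1).reshape(-1,1,2).astype(np.float64),K,np.array([c['k1'],0,0,0,0.])).reshape(h,w,2)
    z=c['range_z'].astype(float); X=np.dstack([p[...,0]*z,p[...,1]*z,z])
    if 'R' in c: W=(X-np.array(c['t']).ravel())@np.array(c['R'])
    else:
        from scipy.spatial.transform import Rotation as Ro
        T=np.array(c['T_tool_cam']); W=X@T[:3,:3].T+T[:3,3]
        s=pose; W=W@Ro.from_euler('xyz',s['eef_rot'],degrees=True).as_matrix().T+np.array(s['tcp_pos'])
    W[z==0]=np.nan
    return W
def save(c,n): cv2.imwrite('pics/'+n,c['image'][...,::-1])
E
python3 - <<'E'
from h import *
s=get_state();print(s)
a=shot('top');b=shot('scene')
np.savez('first.npz',top=a['image'],tw=pts(a),scene=b['image'],sw=pts(b))
save(a,'top.png');save(b,'scene.png')
for c in(a,b):print(c['R'],c['t'],c['fx'],c['k1'])
E
```

```text
pics
{'time_s': 0.0, 'joints': array([-5.89499376e+01,  2.05880973e+01,  6.33034783e-01, -2.09833969e-02,
       -7.01358732e+01, -1.65064856e+01]), 'qd': array([ 0.00414402,  0.00904567,  0.13127398,  0.04385133, -0.02444931,
       -0.00799891]), 'joint_torque': array([-1.81423053e-03, -5.82722962e+01,  2.93051845e+01,  6.99702144e+00,
        6.79300865e-03, -1.65119905e-04]), 'tcp_pos': array([ 0.16934339, -0.65287737,  0.21525205]), 'eef_rot': array([ 1.79907207e+02, -6.92663855e-03, -1.65463563e+02]), 'contact_force': array([-0.36386547,  0.05708436,  0.28089518]), 'moment': array([-0.03737968, -0.02362513,  0.00723301]), 'gripper_force': 0.0, 'gripper_width': 0.0873283263093504}
[[ 0.07750153 -0.9969478   0.00941251]
 [-0.95205845 -0.07680763 -0.29611703]
 [ 0.29593617  0.01398826 -0.95510529]] [-0.22622173  0.51437331  1.43672698] 434.5316791799375 -0.019877164993251144
[[-0.81240035 -0.58285192  0.01700903]
 [-0.44049804  0.59434722 -0.6728394 ]
 [ 0.38205647 -0.55410741 -0.73959302]] [0.31948487 0.41052865 1.64404063] 540.6877708320171 0.013214890234299018
```

View pics/top.png

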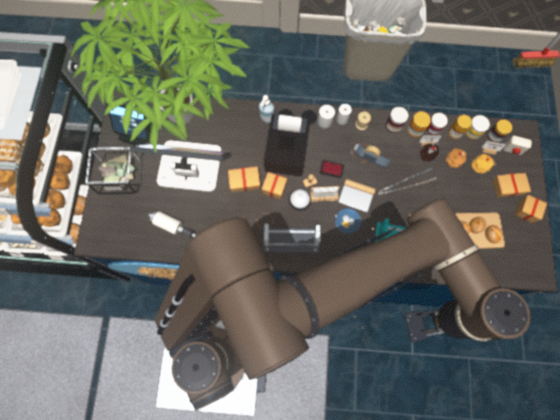

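View pics/scene.png

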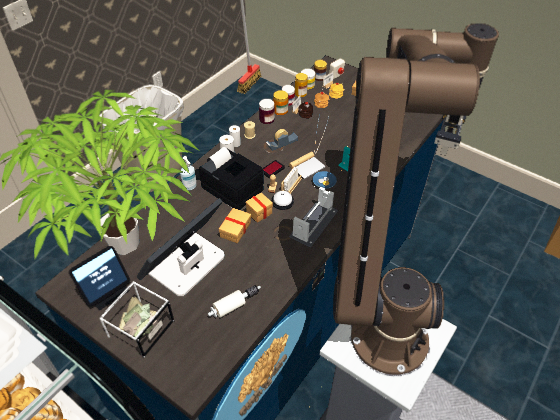

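The top view shows a white roll with a black collar at about (172,224), the grey holder at (292,237), and a turquoise lookalike at (388,228). The bell is at (299,199), the boxes at (243,180) and (274,184), and the card stand at about (325,194). The white roll and grey holder fit the description. I'll measure both and check them in one enlarged crop.

Run:
```python
from h import *
d=np.load('first.npz')
im,W=d['top'],d['tw']
a=cv2.resize(im[195:260,140:330],None,fx=4,fy=4,interpolation=cv2.INTER_CUBIC)
b=cv2.resize(d['scene'][180:330,200:345],None,fx=2.2,fy=2.2,interpolation=cv2.INTER_CUBIC)
H=np.zeros((a.shape[0]+b.shape[0],max(a.shape[1],b.shape[1]),3),np.uint8);H[:a.shape[0],:a.shape[1]]=a;H[a.shape[0]:,:b.shape[1]]=b
cv2.imwrite('pics/crop1.png',H[...,::-1]);print(H.shape)
for k,W in(('top',d['tw']),('scene',d['sw'])):
  I=d[k]
  print(k,'table z',np.nanmedian(W[(abs(W[...,2])<.02)][:,2]))
  # roll
  m=(W[...,2]>.008)&(W[...,2]<.08)
  n,l,st,ce=cv2.connectedComponentsWithStats(m.astype(np.uint8))
  for i in range(1,n):
    if st[i,4]>60:
      P=W[l==i];c=np.median(P,0)
      if 0.2<c[0]<1 and abs(c[1])<.7:
        q=P[:,:2]-P[:,:2].mean(0);u,s_,v=np.linalg.svd(q,full_matrices=False);e=q@v.T
        print(ce[i].round(),st[i,4],P.mean(0).round(3),'zmax',P[:,2].max().round(3),'ext',np.ptp(e,axis=0).round(3),'ang',np.degrees(np.arctan2(v[0,1],v[0,0])).round(1),I[l==i].mean(0).round())
```

```text
(590, 760, 3)
top table z 0.0013285375351173314
[82. 84.] 116 [0.974 0.609 0.057] zmax 0.08 ext [0.102 0.013] ang 179.9 [88. 97. 80.]
[343. 116.] 152 [ 0.922 -0.405  0.053] zmax 0.08 ext [0.046 0.044] ang 49.2 [180. 176. 171.]
[325. 117.] 222 [ 0.906 -0.338  0.056] zmax 0.08 ext [0.077 0.058] ang -58.1 [190. 187. 183.]
[266. 116.] 95 [ 0.897 -0.114  0.05 ] zmax 0.08 ext [0.054 0.026] ang -101.1 [128. 139. 142.]
[ 48. 154.] 462 [0.693 0.697 0.014] zmax 0.025 ext [0.371 0.052] ang -179.3 [233. 229. 225.]
[188. 117.] 71 [0.872 0.184 0.042] zmax 0.079 ext [0.052 0.014] ang 145.1 [116. 118. 106.]
[362. 120.] 180 [ 0.913 -0.483  0.046] zmax 0.067 ext [0.048 0.045] ang 161.9 [195. 175. 133.]
[393. 125.] 178 [ 0.901 -0.6    0.046] zmax 0.08 ext [0.065 0.038] ang 66.0 [108.  91.  87.]
[121. 129.] 234 [0.801 0.425 0.048] zmax 0.08 ext [0.105 0.033] ang -100.5 [63. 80. 85.]
[144. 135.] 143 [0.783 0.338 0.041] zmax 0.078 ext [0.065 0.061] ang -77.4 [59. 71. 69.]
[193. 146.] 328 [0.764 0.15  0.023] zmax 0.079 ext [0.252 0.058] ang -91.9 [235. 232. 229.]
[371. 155.] 389 [ 0.777 -0.518  0.035] zmax
[... 2066 characters left out ...]
63 0.173 0.025] zmax 0.08 ext [0.308 0.174] ang 80.3 [230. 228. 225.]
[127. 244.] 333 [0.871 0.236 0.046] zmax 0.08 ext [0.142 0.105] ang 80.4 [155. 148. 139.]
[106. 288.] 1036 [0.794 0.393 0.044] zmax 0.08 ext [0.166 0.097] ang 78.2 [35. 50. 67.]
[232. 301.] 674 [0.449 0.198 0.041] zmax 0.058 ext [0.188 0.052] ang 70.1 [211. 209. 205.]
[136. 317.] 774 [0.639 0.413 0.055] zmax 0.08 ext [0.174 0.096] ang 114.7 [191. 187. 157.]
[154. 328.] 154 [0.575 0.408 0.044] zmax 0.073 ext [0.086 0.049] ang 114.8 [151. 144. 129.]
[147. 347.] 81 [0.557 0.458 0.028] zmax 0.077 ext [0.083 0.031] ang 97.3 [25. 25. 25.]
[ 37. 376.] 350 [0.748 0.699 0.015] zmax 0.025 ext [0.101 0.034] ang 178.2 [245. 241. 235.]
```

View pics/crop1.png

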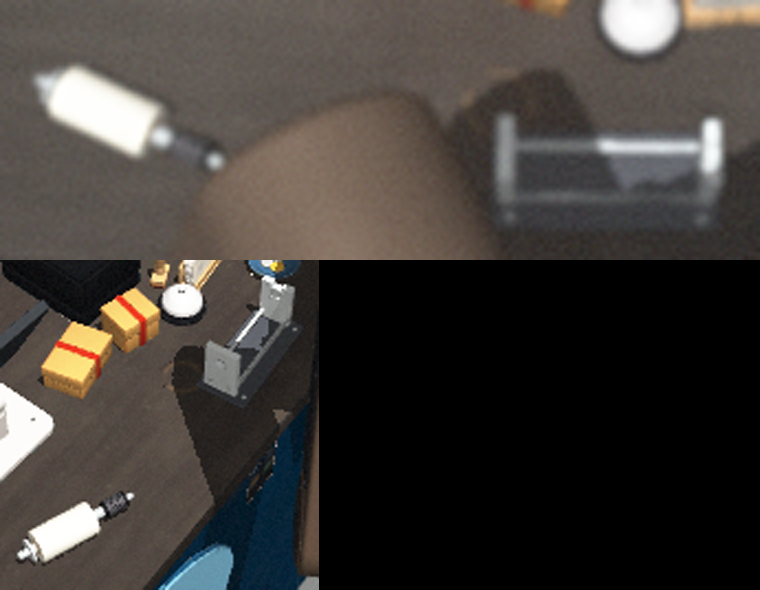

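The enlarged crop confirms it. The roll has a black collar and nose on its -y side and a flange and pin on its +y side. The grey holder has its notch on the -y side, and the turquoise one isn't meant. I'll move over the holder for a close look, then on to the roll.

Call:
{"fn": "apply_moves", "kwargs": {"targets": [{"dp":[0.13,0.13,0.09],"yaw":40},{"dp":[0.13,0.13,0.09],"yaw":40},{"dp":[0.13,0.13,0.09],"yaw":40},{"dp":[0.13,0.13,0.09],"yaw":40},{"dp":[0.25,0.35,0.1],"yaw":80},{"dp":[0.25,0.35,0.1],"yaw":80},{"dp":[0.25,0.35,0.1],"yaw":80},{"dp":[0.25,0.35,0.1],"yaw":80},{"dp":[0.25,0.35,0.1],"yaw":80},{"dp":[0.25,0.35,0.1],"yaw":80},{"dp":[0.25,0.35,0.1],"yaw":80},{"dp":[0.25,0.35,0.1],"yaw":80},{"dp":[0.25,0.35,0.1],"yaw":80},{"dp":[0.25,0.35,0.1],"yaw":80}]}}

```text
time_s: 1.27
tcp_pos: [0.4194, -0.3032, 0.3159]
eef_rot: [180.0, 0.0, -85.5]
contact_force: [-0.6, 0.0, -0.0]
gripper_width: 0.0874
gripper_force: 0.0
```

Run:
```python
from h import *
s=get_state();c=shot('wrist');print(s['tcp_pos'],s['eef_rot'],np.array(c['T_tool_cam']).round(3),c['fx'])
W=pts(c,s);np.savez('w1.npz',im=c['image'],W=W);save(c,'w1.png')
m=(W[...,2]>.07)&(W[...,2]<.12)
n,l,st,ce=cv2.connectedComponentsWithStats(m.astype(np.uint8))
for i in range(1,n):
  if st[i,4]>80:
    P=W[l==i];q=P[:,:2]-P[:,:2].mean(0);v=np.linalg.svd(q,full_matrices=False)[2];e=q@v.T
    print(ce[i].round(),st[i,4],P.mean(0).round(4),P[:,2].max().round(4),np.ptp(e,axis=0).round(4),np.degrees(np.arctan2(v[0,1],v[0,0])).round(1))
```

```text
[ 0.41935185 -0.30318295  0.31591921] [ 1.79971228e+02  1.03879427e-02 -8.54961152e+01] [[-0.001 -0.968 -0.253  0.068]
 [ 1.    -0.    -0.001  0.   ]
 [ 0.    -0.253  0.968 -0.168]
 [ 0.     0.     0.     1.   ]] 308.97790879304364
[265. 167.] 486 [ 0.4458 -0.3288  0.0888] 0.0956 [0.0543 0.0122] -176.4
[ 58. 207.] 2119 [ 0.7124 -0.2585  0.0979] 0.12 [0.1455 0.0511] 161.7
[265. 298.] 121 [ 0.4336 -0.1498  0.0988] 0.1007 [0.0556 0.005 ] -175.6
```

View pics/w1.png

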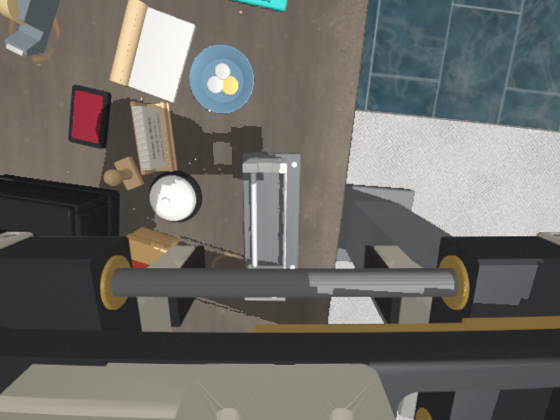

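The wrist view shows the holder: the notch bracket at (265,167), and the hole bracket partly hidden by the fingers at (265,298). I'll shift +y for a clear view, then look at the roll.

Call:
{"fn": "apply_moves", "kwargs": {"targets": [{"dp":[0.02,0.12,0]},{"dp":[0.02,0.12,0]},{"dp":[0.02,0.12,0]},{"dp":[0.02,0.12,0]},{"dp":[0.02,0.12,0]}]}}

```text
$.targets[0]: bad value
```

```bash
cat >> h.py <<'E'
def blobs(W,zlo,zhi,amin=60,extra=None):
    m=(W[...,2]>zlo)&(W[...,2]<zhi)
    if extra is not None:m&=extra
    n,l,st,ce=cv2.connectedComponentsWithStats(m.astype(np.uint8))
    for i in range(1,n):
      if st[i,4]>amin:
        P=W[l==i];(c,sz,_)=cv2.minAreaRect(P[:,:2].astype(np.float32));q=P[:,:2]-P[:,:2].mean(0);v=np.linalg.svd(q,full_matrices=False)[2]
        print(ce[i].round(),st[i,4],'mean',P.mean(0).round(4),'rectc',np.round(c,4),'sz',np.round(sz,4),'zmax',P[:,2].max().round(4),'ang',np.degrees(np.arctan2(v[0,1],v[0,0])).round(1))
E
python3 - <<'E'
from h import *
s=get_state();c=shot('wrist');print(s['tcp_pos'],s['eef_rot'])
W=pts(c,s);np.savez('w2.npz',im=c['image'],W=W);save(c,'w2.png')
D=abs(W[...,0]-.44)<.08
print('tall');blobs(W,.083,.105,60,D)
print('hi');blobs(W,.089,.105,30,D)
print('base');blobs(W,.004,.014,200,D)
print('table',np.nanmedian(W[...,2][D&(abs(W[...,2])<.004)]))
E
```

```text
[ 0.41903058 -0.30371092  0.31584507] [ 1.79960857e+02  1.15134042e-02 -8.55687575e+01]
tall
[264. 168.] 433 mean [ 0.4463 -0.3282  0.0905] rectc [ 0.4462 -0.3282] sz [0.0555 0.0121] zmax 0.0953 ang -176.5
[266. 298.] 148 mean [ 0.433  -0.1499  0.0988] rectc [ 0.4344 -0.1497] sz [0.0543 0.0063] zmax 0.1005 ang -176.5
hi
[250. 168.] 150 mean [ 0.464  -0.3268  0.0932] rectc [ 0.4644 -0.3266] sz [0.019  0.0117] zmax 0.095 ang -177.7
[279. 169.] 149 mean [ 0.4274 -0.3295  0.0931] rectc [ 0.4273 -0.3294] sz [0.0177 0.0116] zmax 0.0953 ang -176.8
[266. 298.] 148 mean [ 0.433  -0.1499  0.0988] rectc [ 0.4344 -0.1497] sz [0.0543 0.0063] zmax 0.1005 ang -176.5
base
[266.   4.] 353 mean [ 0.462  -0.5453  0.007 ] rectc [ 0.472 -0.543] sz [0.0745 0.0138] zmax 0.0113 ang 179.3
[238.  79.] 799 mean [ 0.4959 -0.4429  0.0094] rectc [ 0.4969 -0.4408] sz [0.0913 0.046 ] zmax 0.014 ang 91.8
[228.  81.] 353 mean [ 0.5103 -0.4399  0.0072] rectc [ 0.5059 -0.4419] sz [0.0275 0.0434] zmax 0.0111 ang 105.9
[288. 202.] 1783 mean [ 0.4098 -0.2679  0.0069] rectc [ 0.4354 -0.2491] sz [0.0896 0.187 ] zmax 0.0136 ang -76.8
[247. 219.] 740 mean [ 0.473  -0.2346  0.0069] rectc [ 0.473  -0.2343] sz [0.0132 0.1625] zmax 0.0127 ang 93.8
[270. 219.] 2582 mean [ 0.4363 -0.2379  0.007 ] rectc [ 0.436  -0.2358] sz [0.0443 0.1538] zmax 0.0135 ang 93.7
table -0.0010165344881771787
```

Call:
{"fn": "apply_moves", "kwargs": {"targets": [{"dp":[0.02,0.42,0],"yaw":-24.5},{"dp":[0.02,0.42,0],"yaw":-24.5},{"dp":[0.02,0.42,0],"yaw":-24.5},{"dp":[0.02,0.42,0],"yaw":-24.5},{"dp":[0.02,0.42,0],"yaw":-24.5},{"dp":[0.02,0.42,0],"yaw":-24.5},{"dp":[0.02,0.42,0],"yaw":-24.5},{"dp":[0.02,0.42,0],"yaw":-24.5},{"dp":[0.02,0.42,0],"yaw":-24.5},{"dp":[0.02,0.42,0],"yaw":-24.5},{"dp":[0.02,0.42,0],"yaw":-24.5},{"dp":[0.02,0.42,0],"yaw":-24.5}]}}

```text
time_s: 2.37
tcp_pos: [0.44, 0.1196, 0.3155]
eef_rot: [180.0, -0.0, -109.9]
contact_force: [0.1, -0.6, 0.5]
gripper_width: 0.0876
gripper_force: 0.0
```

Run:
```python
from h import *
s=get_state();c=shot('wrist');print(s['tcp_pos'],s['eef_rot'])
W=pts(c,s);np.savez('w3.npz',im=c['image'],W=W);save(c,'w3.png')
D=(abs(W[...,0]-.45)<.13)&(abs(W[...,1]-.18)<.15)
print('roll all');blobs(W,.008,.06,60,D)
print('paper');blobs(W,.04,.06,60,D)
print('spindle');blobs(W,.028,.04,20,D)
```

```text
[0.43997477 0.11958653 0.31552661] [ 1.79965769e+02 -1.85144379e-02 -1.09944593e+02]
roll all
[292. 225.] 2471 mean [0.45   0.1832 0.0402] rectc [0.4453 0.173 ] sz [0.159  0.0485] zmax 0.0505 ang 69.6
paper
[292. 239.] 1413 mean [0.457  0.2021 0.0459] rectc [0.4576 0.2048] sz [0.0903 0.0393] zmax 0.0505 ang 69.5
spindle
[292. 208.] 903 mean [0.442  0.1607 0.0341] rectc [0.4457 0.1735] sz [0.1577 0.0478] zmax 0.04 ang 68.8
```

View pics/w3.png

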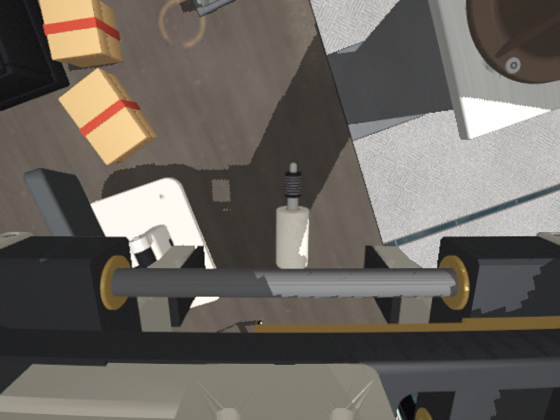

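The wrist view shows the roll: paper at (292,239), collar at (293,185), nose tip at (293,163), axis at 69.5°. I'll grasp the paper 30 mm off-centre towards the nose, so the pin end can stay low while I lift.

Call:
{"fn": "apply_moves", "kwargs": {"targets": [{"dp":[0.007,0.057,-0.05],"yaw":-0.5},{"dp":[0.007,0.057,-0.1],"yaw":-0.5},{"dp":[0.007,0.057,-0.14],"yaw":-0.5},{"dp":[0.007,0.057,-0.18],"yaw":-0.5},{"dp":[0.007,0.057,-0.22],"yaw":-0.5},{"dp":[0.007,0.057,-0.25],"yaw":-0.5},{"dp":[0.007,0.057,-0.27],"yaw":-0.5},{"dp":[0.007,0.057,-0.286],"yaw":-0.5},{"dp":[0.007,0.057,-0.286],"yaw":-0.5},{"dp":[0.007,0.057,-0.286],"yaw":-0.5}]}}

```text
time_s: 3.25
tcp_pos: [0.4466, 0.172, 0.0298]
eef_rot: [180.0, -0.1, -110.6]
contact_force: [1.4, 0.2, 0.8]
gripper_width: 0.0878
gripper_force: 0.0
```

Call:
{"fn": "apply_moves", "kwargs": {"targets": [{"dp":[0,0,0],"yaw":0},{"dp":[0,0,0],"yaw":0},{"dp":[0,0,0],"yaw":0},{"dp":[0,0,0],"yaw":0},{"dp":[0,0,0],"yaw":0},{"dp":[0,0,0],"yaw":0}], "grip": 1, "squeeze": 12}}

```text
time_s: 3.75
tcp_pos: [0.4467, 0.1739, 0.0307]
eef_rot: [-180.0, 0.1, -110.4]
contact_force: [-0.4, 0.8, 0.1]
gripper_width: 0.053
gripper_force: 0.0
```

Call:
{"fn": "apply_moves", "kwargs": {"targets": [{"dp":[0,0,0],"yaw":0},{"dp":[0,0,0],"yaw":0},{"dp":[0,0,0],"yaw":0},{"dp":[0,0,0.003],"yaw":0},{"dp":[0,0,0.006],"yaw":0},{"dp":[0,0,0.009],"yaw":0},{"dp":[0,0,0.012],"yaw":0},{"dp":[0,0,0.015],"yaw":0},{"dp":[0,0,0.018],"yaw":0},{"dp":[0,0,0.018],"yaw":0}]}}

```text
time_s: 4.58
tcp_pos: [0.4467, 0.1738, 0.0488]
eef_rot: [-180.0, 0.0, -110.5]
contact_force: [-0.5, 1.7, 0.5]
gripper_width: 0.0005
gripper_force: 0.0
```

```bash
cat >> h.py <<'E'
def axis3(W,m,d,lo,hi,org,R):
    """fit top ridge of cylinder: points in strip along d"""
    n=np.array([-d[1],d[0]]);q=W[...,:2]-org;t=q@d;e=q@n
    k=m&(t>lo)&(t<hi)&(abs(e)<.006)
    if k.sum()<5:return None
    p=np.polyfit(t[k],W[...,2][k],1);return p.round(4),k.sum()
E
python3 - <<'E'
from h import *
s=get_state();print(s['tcp_pos'],s['contact_force'],s['gripper_force'],s['gripper_width'])
d=np.array([.350,.937])
for n in('top','scene','wrist'):
    c=shot(n);W=pts(c,s);np.savez('l_%s.npz'%n,im=c['image'],W=W);save(c,'l_%s.png'%n)
    o=np.array([.4576,.2048])
    q=W[...,:2]-o;t=q@d;e=q@np.array([-d[1],d[0]])
    for lo in np.arange(-.13,.1,.01):
        k=(t>lo)&(t<lo+.01)&(abs(e)<.03)&(W[...,2]>.008)&(W[...,2]<.1)
        if k.sum()>3:print(n,round(lo+.005,3),k.sum(),'zmax',np.percentile(W[...,2][k],95).round(4),'e',e[k].mean().round(4))
E
```

```text
[0.44669622 0.17382854 0.04876917] [-0.52526158  1.68369674  0.49242041] 0.0 0.0005285893845664699
top -0.115 6 zmax 0.032 e -0.0021
top -0.105 18 zmax 0.0381 e -0.0022
top -0.095 18 zmax 0.0408 e -0.0012
top -0.085 20 zmax 0.0409 e -0.0008
top -0.075 23 zmax 0.0405 e -0.0019
top -0.065 12 zmax 0.0402 e -0.0018
top -0.055 10 zmax 0.0354 e -0.0018
top -0.045 41 zmax 0.0642 e -0.003
scene -0.015 4 zmax 0.0264 e 0.0222
scene -0.005 9 zmax 0.0357 e 0.0221
scene 0.005 14 zmax 0.0448 e 0.0211
scene 0.015 27 zmax 0.0513 e 0.0159
scene 0.025 55 zmax 0.0559 e 0.0082
scene 0.035 53 zmax 0.0549 e 0.0073
scene 0.045 55 zmax 0.0526 e 0.004
scene 0.055 38 zmax 0.0456 e -0.0002
scene 0.065 15 zmax 0.0379 e -0.0024
scene 0.075 4 zmax 0.0315 e -0.0058
wrist -0.115 83 zmax 0.0297 e -0.0005
wrist -0.105 325 zmax 0.0344 e -0.0006
wrist -0.095 693 zmax 0.0372 e -0.0005
wrist -0.085 673 zmax 0.0372 e -0.0004
wrist -0.075 661 zmax 0.0371 e -0.0005
wrist -0.065 497 zmax 0.0368 e -0.0005
wrist -0.055 391 zmax 0.033 e -0.0006
wrist -0.045 1897 zmax 0.0812 e -0.0004
wrist -0.035 72 zmax 0.0771 e -0.0009
wrist -0.025 16 zmax 0.0497 e -0.0003
wrist -0.005 19 zmax 0.0504 e -0.0003
wrist 0.005 28 zmax 0.0499 e -0.0003
wrist 0.015 7 zmax 0.0499 e -0.0003
```

Run:
```python
import cv2
a=cv2.imread('pics/l_wrist.png');b=cv2.imread('pics/l_scene.png')
b=cv2.resize(b[250:350,170:310],None,fx=2.8,fy=2.8,interpolation=cv2.INTER_CUBIC)
a=a[90:420,60:460]
import numpy as np
H=np.zeros((max(a.shape[0],b.shape[0]),a.shape[1]+b.shape[1],3),np.uint8);H[:a.shape[0],:a.shape[1]]=a;H[:b.shape[0],a.shape[1]:]=b
cv2.imwrite('pics/c2.png',H);print(H.shape)
```

```text
(330, 792, 3)
```

View pics/c2.png

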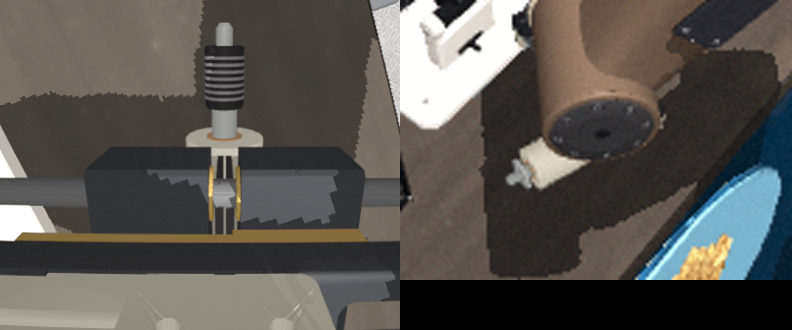

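The crop shows the fingers shut above the roll, which lies unmoved at its old place. They slid off upwards, so I'll check where the fingertips really are.

Run:
```python
from h import *
from scipy.spatial.transform import Rotation as Ro
for f,p,e in(('w1.npz',[.4194,-.3032,.3159],[180,0,-85.5]),('w3.npz',[.44,.1196,.3155],[180,0,-109.9]),('l_wrist.npz',[.4467,.1738,.0488],[180,0,-110.5])):
    W=np.load(f)['W'];T=(W-np.array(p))@Ro.from_euler('xyz',e,degrees=True).as_matrix()
    m=(abs(T[...,0])<.03)&(abs(T[...,1])<.075)&(T[...,2]<.05)&(T[...,2]>-.2)
    v,u=np.where(m);P=T[m]
    print(f,m.sum())
    for lo in np.arange(-.1,.05,.01):
        k=(P[:,2]>lo)&(P[:,2]<=lo+.01)
        if k.sum():print(round(lo,3),k.sum(),P[k].min(0).round(3),P[k].max(0).round(3),'u',u[k].min(),u[k].max(),'v',v[k].min(),v[k].max())
```

```text
w1.npz 65881
-0.1 15554 [-0.021 -0.075 -0.1  ] [ 0.03   0.075 -0.09 ] u 0 559 v 277 419
-0.09 1565 [-0.03  -0.048 -0.09 ] [ 0.03   0.049 -0.08 ] u 116 451 v 264 419
-0.08 919 [-0.03 -0.05 -0.08] [ 0.03   0.051 -0.07 ] u 130 438 v 261 414
-0.07 751 [-0.008 -0.05  -0.07 ] [ 0.011  0.049 -0.06 ] u 148 420 v 297 331
-0.06 1038 [-0.011 -0.048 -0.06 ] [ 0.007  0.048 -0.05 ] u 162 406 v 297 331
-0.05 387 [-0.01  -0.061 -0.05 ] [ 0.012  0.061 -0.04 ] u 147 421 v 265 319
-0.04 717 [-0.011 -0.06  -0.04 ] [ 0.012  0.061 -0.03 ] u 151 418 v 256 306
-0.03 694 [ 0.002 -0.059 -0.03 ] [ 0.012  0.06  -0.02 ] u 161 407 v 249 267
-0.02 523 [-0.003 -0.059 -0.02 ] [ 0.012  0.06  -0.01 ] u 169 399 v 245 267
-0.01 18 [-0.003 -0.046 -0.01 ] [ 0.01   0.047 -0.009] u 199 370 v 245 267
w3.npz 65621
-0.1 15197 [-0.021 -0.075 -0.1  ] [ 0.03   0.075 -0.09 ] u 0 559 v 279 419
-0.09 1579 [-0.029 -0.049 -0.09 ] [ 0.03   0.049 -0.08 ] u 118 451 v 263 419
-0.08 914 [-0.029 -0.05  -0.08 ] [ 0.03   0.051 -0.07 ] u 131 439 v 260 411
-0.07 748 [-0.008 -0.049 -0.07 ] [ 0.012  0.05  -0.06 ] u 148 420 v 297 331
-0.06 1050 [-
[... 875 characters left out ...]
11  0.005 -0.041] u 275 294 v 267 267
-0.04 117 [ 0.009 -0.004 -0.04 ] [ 0.011  0.004 -0.03 ] u 276 293 v 259 267
-0.03 226 [ 0.006 -0.006 -0.03 ] [ 0.012  0.007 -0.02 ] u 272 297 v 249 266
-0.02 130 [ 0.01  -0.006 -0.02 ] [ 0.012  0.007 -0.01 ] u 272 297 v 245 252
-0.01 140 [-0.029 -0.007 -0.01 ] [ 0.011  0.007 -0.   ] u 272 296 v 237 301
-0.0 388 [-0.03 -0.02  0.  ] [0.012 0.02  0.01 ] u 251 317 v 232 301
0.01 1005 [ 0.007 -0.023  0.01 ] [0.03  0.024 0.02 ] u 247 322 v 199 235
0.02 329 [ 0.005 -0.025  0.02 ] [0.029 0.024 0.03 ] u 246 322 v 199 234
0.03 135 [ 0.01  -0.022  0.03 ] [0.012 0.023 0.04 ] u 251 319 v 219 223
0.04 5827 [-0.004 -0.075  0.04 ] [0.03  0.075 0.05 ] u 179 389 v 190 235
```

Call:
{"fn": "apply_moves", "kwargs": {"targets": [{"dp":[0,0,0.03],"yaw":0},{"dp":[0,0,0.03],"yaw":0},{"dp":[0,0,0.03],"yaw":0},{"dp":[0,0,0.03],"yaw":0},{"dp":[0,0,0.03],"yaw":0},{"dp":[0,0,0.03],"yaw":0},{"dp":[0,0,0.03],"yaw":0},{"dp":[0,0,0.03],"yaw":0},{"dp":[0,0,0.03],"yaw":0}], "grip": -1}}

```text
time_s: 5.48
tcp_pos: [0.4463, 0.1735, 0.0779]
eef_rot: [180.0, -0.0, -110.5]
contact_force: [-0.6, -0.1, 0.4]
gripper_width: 0.0548
gripper_force: 0.0
```

The finger's visible lower edge is at about -8 mm in the tool frame, not +22. That fits the pads having closed above the roll's equator. The real grasp point is therefore about 27 mm behind the stated TCP, so I'll go 30 mm lower and watch the force.

Call:
{"fn": "apply_moves", "kwargs": {"targets": [{"dp":[0,0,0],"yaw":0},{"dp":[0,0,0],"yaw":0},{"dp":[0,0,0],"yaw":0},{"dp":[0,0,0],"yaw":0},{"dp":[0,0.0,-0.03],"yaw":0},{"dp":[0,0,-0.055],"yaw":0},{"dp":[0,0,-0.068],"yaw":0},{"dp":[0,0,-0.074],"yaw":0},{"dp":[0,0,-0.078],"yaw":0},{"dp":[0,0,-0.078],"yaw":0},{"dp":[0,0,-0.078],"yaw":0}], "grip": -1}}

```text
time_s: 6.4
tcp_pos: [0.4469, 0.174, 0.0008]
eef_rot: [-180.0, 0.0, -110.4]
contact_force: [0.2, 0.3, 1.2]
gripper_width: 0.0877
gripper_force: 0.0
```

Call:
{"fn": "apply_moves", "kwargs": {"targets": [{"dp":[0,0,0],"yaw":0},{"dp":[0,0,0],"yaw":0},{"dp":[0,0,0],"yaw":0},{"dp":[0,0,0],"yaw":0},{"dp":[0,0,0],"yaw":0},{"dp":[0,0,0],"yaw":0},{"dp":[0,0,0],"yaw":0},{"dp":[0,0,0],"yaw":0},{"dp":[0,0,0],"yaw":0}], "grip": 1, "squeeze": 12}}

```text
time_s: 7.15
tcp_pos: [0.4465, 0.1737, 0.0003]
eef_rot: [-180.0, 0.0, -110.5]
contact_force: [-1.2, 0.5, 1.9]
gripper_width: 0.0495
gripper_force: 12.0
```

Call:
{"fn": "apply_moves", "kwargs": {"targets": [{"dp":[0,0,0.003],"yaw":0},{"dp":[0,0,0.006],"yaw":0},{"dp":[0,0,0.009],"yaw":0},{"dp":[0,0,0.012],"yaw":0},{"dp":[0,0,0.015],"yaw":0},{"dp":[0,0,0.018],"yaw":0},{"dp":[0,0,0.018],"yaw":0},{"dp":[0,0,0.018],"yaw":0}]}}

```text
time_s: 7.82
tcp_pos: [0.4465, 0.1737, 0.0184]
eef_rot: [-180.0, 0.0, -110.5]
contact_force: [-0.6, -0.7, -3.6]
gripper_width: 0.0496
gripper_force: 12.0
```

```bash
cat >> h.py <<'E'
def prof(o,ang,names=('scene','wrist'),zlo=.008,zhi=.13,lo0=-.13):
    s=get_state();print(s['tcp_pos'].round(4),s['eef_rot'].round(1),s['contact_force'].round(1),s['gripper_force'],s['gripper_width'])
    d=np.array([np.cos(np.radians(ang)),np.sin(np.radians(ang))])
    for n in names:
        c=shot(n);W=pts(c,s)
        q=W[...,:2]-np.array(o);t=q@d;e=q@np.array([-d[1],d[0]])
        for lo in np.arange(lo0,.1,.01):
            k=(t>lo)&(t<lo+.01)&(abs(e)<.03)&(W[...,2]>zlo)&(W[...,2]<zhi)
            if k.sum()>3:print(n,round(lo+.005,3),k.sum(),'z95',np.percentile(W[...,2][k],95).round(4),'e',e[k].mean().round(4))
    return c
E
python3 - <<'E'
from h import *
prof([.4576,.2048],69.5)
E
```

```text
[0.4465 0.1737 0.0184] [-180.     0.  -110.5] [-0.6 -0.7 -3.6] 11.999608129262924 0.04960087516700363
scene 0.025 18 z95 0.0694 e -0.0036
scene 0.035 57 z95 0.0722 e 0.009
scene 0.045 59 z95 0.0684 e 0.0027
scene 0.055 36 z95 0.0636 e 0.002
scene 0.065 13 z95 0.0549 e 0.0018
scene 0.075 4 z95 0.05 e -0.0041
scene 0.095 6 z95 0.0107 e -0.0053
wrist -0.115 163 z95 0.0486 e -0.0
wrist -0.105 605 z95 0.0526 e -0.0
wrist -0.095 1256 z95 0.0557 e -0.0
wrist -0.085 1212 z95 0.0557 e -0.0001
wrist -0.075 1841 z95 0.1168 e 0.0011
wrist -0.065 7984 z95 0.1171 e 0.0
wrist -0.055 7285 z95 0.1296 e 0.0004
wrist -0.045 3696 z95 0.1013 e 0.0002
wrist -0.035 1336 z95 0.0894 e -0.0003
wrist -0.025 2168 z95 0.0742 e -0.0003
wrist -0.015 405 z95 0.0646 e -0.0011
```

Call:
{"fn": "apply_moves", "kwargs": {"targets": [{"dp":[0,0,0],"yaw":0},{"dp":[0,0,0],"yaw":0},{"dp":[0,0,0],"yaw":0},{"dp":[0,0,0],"yaw":0}], "squeeze": 6}}

```text
time_s: 8.25
tcp_pos: [0.4465, 0.1736, 0.0181]
eef_rot: [180.0, -0.0, -110.5]
contact_force: [0.6, 0.1, -1.7]
gripper_width: 0.0501
gripper_force: 6.0
```

Run:
```python
from h import *
prof([.4576,.2048],69.5,zhi=.1)
```

```text
[0.4465 0.1736 0.0181] [ 180.    -0.  -110.5] [ 0.6  0.1 -1.7] 5.999907776713371 0.050086797667579314
scene 0.025 32 z95 0.0584 e 0.0061
scene 0.035 51 z95 0.0539 e 0.0071
scene 0.045 46 z95 0.0544 e 0.0033
scene 0.055 25 z95 0.0485 e 0.0033
scene 0.065 16 z95 0.0291 e 0.004
wrist -0.115 88 z95 0.0632 e -0.0001
wrist -0.105 693 z95 0.0637 e -0.0
wrist -0.095 1517 z95 0.0675 e -0.0001
wrist -0.085 1365 z95 0.0665 e -0.0001
wrist -0.075 1290 z95 0.0645 e -0.0001
wrist -0.065 1090 z95 0.0987 e -0.0002
wrist -0.055 591 z95 0.0573 e -0.0001
wrist -0.045 3649 z95 0.0954 e 0.0001
wrist -0.035 1244 z95 0.0891 e -0.0004
wrist -0.025 1889 z95 0.0742 e -0.0001
wrist -0.015 660 z95 0.0631 e -0.0008
wrist -0.005 35 z95 0.0488 e -0.001
```

It drooped about 0.18 rad with the pin end resting on the table. I'll clamp harder and lift.

Call:
{"fn": "apply_moves", "kwargs": {"targets": [{"dp":[0,0,0],"yaw":0},{"dp":[0,0,0],"yaw":0},{"dp":[0,0,0.01],"yaw":0},{"dp":[0,0,0.03],"yaw":0},{"dp":[0,0,0.06],"yaw":0},{"dp":[0,0,0.1],"yaw":0},{"dp":[0,0,0.13],"yaw":0},{"dp":[0,0,0.13],"yaw":0},{"dp":[0,0,0.13],"yaw":0}], "squeeze": 35}}

```text
time_s: 9.1
tcp_pos: [0.4471, 0.1744, 0.1498]
eef_rot: [-179.9, 0.2, -110.5]
contact_force: [0.2, 0.3, -4.1]
gripper_width: 0.0493
gripper_force: 35.0
```

Run:
```python
from h import *
prof([.4576,.2048],69.5,zlo=.1,zhi=.25)
```

```text
[0.4471 0.1744 0.1498] [-179.9    0.2 -110.5] [ 0.2  0.3 -4.1] 34.99907433986664 0.0493153101515086
scene -0.005 4 z95 0.176 e 0.0222
scene 0.005 17 z95 0.1783 e 0.0218
scene 0.015 37 z95 0.1871 e 0.0153
scene 0.025 61 z95 0.1888 e 0.0081
scene 0.035 58 z95 0.1871 e 0.0082
scene 0.045 52 z95 0.1844 e 0.0041
scene 0.055 26 z95 0.1715 e 0.0027
scene 0.065 13 z95 0.1617 e 0.0003
wrist -0.115 45 z95 0.1945 e -0.0004
wrist -0.105 657 z95 0.1955 e -0.0004
wrist -0.095 1486 z95 0.1994 e -0.0003
wrist -0.085 1389 z95 0.1986 e -0.0004
wrist -0.075 1849 z95 0.2476 e 0.0016
wrist -0.065 7913 z95 0.2485 e 0.0001
wrist -0.055 2824 z95 0.249 e -0.0004
wrist -0.045 3904 z95 0.2333 e 0.0001
wrist -0.035 1149 z95 0.2223 e -0.0006
wrist -0.025 1914 z95 0.2061 e -0.0005
wrist -0.015 772 z95 0.1949 e -0.0008
wrist -0.005 49 z95 0.1827 e -0.0011
```

```bash
cat >> h.py <<'E'
def ridge(W,o,ang,zlo,zhi):
    d=np.array([np.cos(np.radians(ang)),np.sin(np.radians(ang))])
    q=W[...,:2]-np.array(o);t=q@d;e=q@np.array([-d[1],d[0]])
    m=(abs(e)<.0025)&(W[...,2]>zlo)&(W[...,2]<zhi)&(t<-.06)&(t>-.14)
    for lo in np.arange(-.135,-.06,.003):
        k=m&(t>=lo)&(t<lo+.003)
        if k.sum()>3:print(round(lo+.0015,4),k.sum(),np.median(W[...,2][k]).round(4))
    k=m&(t<-.03);print('tmin',t[k].min().round(4))
E
python3 - <<'E'
from h import *
s=get_state();c=shot('wrist');W=pts(c,s);np.savez('w4.npz',im=c['image'],W=W);save(c,'w4.png')
ridge(W,[.4576,.2048],69.5,.15,.215)
E
```

```text
-0.1125 57 0.1911
-0.1095 109 0.1925
-0.1065 104 0.1925
-0.1035 104 0.1917
-0.1005 101 0.1912
-0.0975 103 0.1945
-0.0945 103 0.1969
-0.0915 104 0.1962
-0.0885 101 0.1956
-0.0855 92 0.1949
-0.0825 87 0.1943
-0.0795 87 0.1933
-0.0765 85 0.1926
-0.0735 78 0.1917
-0.0705 76 0.1911
-0.0675 80 0.1904
-0.0645 75 0.1896
-0.0615 52 0.1886
tmin -0.113
```

Call:
{"fn": "apply_moves", "kwargs": {"targets": [{"dp":[0,-0.015,0.005],"yaw":1},{"dp":[0,-0.04,0.01],"yaw":3},{"dp":[0,-0.075,0.01],"yaw":5},{"dp":[0,-0.11,0.01],"yaw":7},{"dp":[0,-0.145,0.01],"yaw":9},{"dp":[0,-0.18,0.01],"yaw":11},{"dp":[-0.002,-0.215,0.01],"yaw":13},{"dp":[-0.003,-0.25,0.01],"yaw":15},{"dp":[-0.004,-0.285,0.01],"yaw":17},{"dp":[-0.005,-0.32,0.01],"yaw":19},{"dp":[-0.005,-0.355,0.01],"yaw":21},{"dp":[-0.005,-0.39,0.01],"yaw":23},{"dp":[-0.005,-0.42,0.01],"yaw":24.4},{"dp":[-0.005,-0.438,0.01],"yaw":24.4},{"dp":[-0.005,-0.4445,0.01],"yaw":24.4},{"dp":[-0.005,-0.4445,0.01],"yaw":24.4},{"dp":[-0.005,-0.4445,0.01],"yaw":24.4}]}}

```text
time_s: 10.67
tcp_pos: [0.4406, -0.2706, 0.1568]
eef_rot: [179.9, 0.1, -86.1]
contact_force: [0.1, 0.2, -3.2]
gripper_width: 0.0491
gripper_force: 35.0
```

```bash
cat >> h.py <<'E'
C=np.array([.4399,-.2402]);ANG=93.9
def holder(W):
    a=np.radians(ANG);u=np.array([np.cos(a),np.sin(a)]);x=np.array([u[1],-u[0]])
    q=W[...,:2]-C;return np.dstack([q@x,q@u,W[...,2]])
E
python3 - <<'E'
from h import *
s=get_state();print(s['tcp_pos'],s['eef_rot'],s['contact_force'])
print('tcp in holder',holder(np.array(s['tcp_pos']).reshape(1,1,3)))
c=shot('wrist');W=pts(c,s);np.savez('w5.npz',im=c['image'],W=W);save(c,'w5.png')
H=holder(W)
# nose/collar ridge in holder frame
for lo in np.arange(-.15,-.05,.005):
    k=(H[...,1]>lo)&(H[...,1]<lo+.005)&(H[...,2]>.13)&(H[...,2]<.23)&(abs(H[...,0])<.02)
    if k.sum()>5:
        P=H[k];z=np.percentile(P[:,2],97);print(round(lo+.0025,4),k.sum(),'xmean',P[:,0].mean().round(4),'mid',((P[:,0].min()+P[:,0].max())/2).round(4),'z',z.round(4))
# holder notch bracket
for nm,z0,z1 in(('hi',.089,.098),):
    k=(H[...,2]>z0)&(H[...,2]<z1)&(abs(H[...,0])<.04)&(H[...,1]>-.11)&(H[...,1]<-.07)
    P=H[k]
    for sg in(-1,1):
        Q=P[np.sign(P[:,0])==sg]; print(nm,sg,len(Q),Q.min(0).round(4) if len(Q) else'',Q.max(0).round(4) if len(Q) else '')
c=shot('scene');W=pts(c);H=holder(W);np.savez('s5.npz',im=c['image'],H=H)
print('scene')
for lo in np.arange(.0,.12,.005):
    k=(H[...,1]>lo)&(H[...,1]<lo+.005)&(H[...,2]>.09)&(H[...,2]<.22)&(abs(H[...,0])<.03)
    if k.sum()>3:
        P=H[k];print(round(lo+.0025,4),k.sum(),'x',P[:,0].mean().round(4),'z',P[:,2].max().round(4),P[:,2].min().round(4))
im=cv2.resize(c['image'][150:270,250:390],None,fx=4,fy=4,interpolation=cv2.INTER_CUBIC);cv2.imwrite('pics/s5.png',im[...,::-1])
E
```

```text
[ 0.44061205 -0.27056099  0.15675312] [ 1.79854942e+02  5.82706406e-02 -8.61307066e+01] [ 0.06059705  0.22463215 -3.21683938]
tcp in holder [[[-0.00135461 -0.03033912  0.15675312]]]
-0.1075 219 xmean -0.0017 mid -0.0017 z 0.2029
-0.1025 359 xmean -0.0017 mid -0.0017 z 0.2029
-0.0975 514 xmean -0.0017 mid -0.0017 z 0.2017
-0.0925 776 xmean -0.0017 mid -0.0017 z 0.207
-0.0875 737 xmean -0.0017 mid -0.0017 z 0.2064
-0.0825 705 xmean -0.0016 mid -0.0017 z 0.2054
-0.0775 652 xmean -0.0017 mid -0.0017 z 0.2044
-0.0725 600 xmean -0.0016 mid -0.0017 z 0.203
-0.0675 591 xmean -0.0017 mid -0.0017 z 0.2017
-0.0625 533 xmean -0.0017 mid -0.0017 z 0.2005
-0.0575 276 xmean -0.0018 mid -0.002 z 0.1992
-0.0525 324 xmean -0.0017 mid -0.0017 z 0.194
hi -1 99 [-0.0277 -0.0937  0.0912] [-0.0228 -0.082   0.0944]
hi 1 199 [ 0.0188 -0.0937  0.0901] [ 0.028  -0.0819  0.0948]
scene
0.0025 20 x -0.0115 z 0.2061 0.168
0.0075 19 x -0.0079 z 0.2075 0.1834
0.0125 19 x -0.0068 z 0.2018 0.1745
0.0175 27 x -0.0089 z 0.2037 0.1662
0.0225 17 x -0.0025 z 0.2027 0.1756
0.0275 19 x -0.0096 z 0.1997 0.1733
0.0325 23 x -0.0065 z 0.2 0.1638
0.0375 24 x -0.0086 z 0.1981 0.1465
0.0425 34 x -0.0092 z 0.1991 0.1555
0.0475 44 x -0.0033 z 0.1991 0.1592
0.0525 17 x -0.0058 z 0.1946 0.1483
0.0575 24 x -0.0021 z 0.1793 0.1528
0.0625 8 x -0.0031 z 0.1846 0.1619
0.0675 6 x -0.0022 z 0.1729 0.1548
0.0725 4 x -0.0046 z 0.1737 0.1623
0.0775 9 x -0.004 z 0.165 0.0914
0.0825 18 x -0.0017 z 0.1066 0.0943
0.0875 26 x -0.0023 z 0.1075 0.0915
0.0925 24 x 0.0012 z 0.1103 0.0901
```

View pics/s5.png

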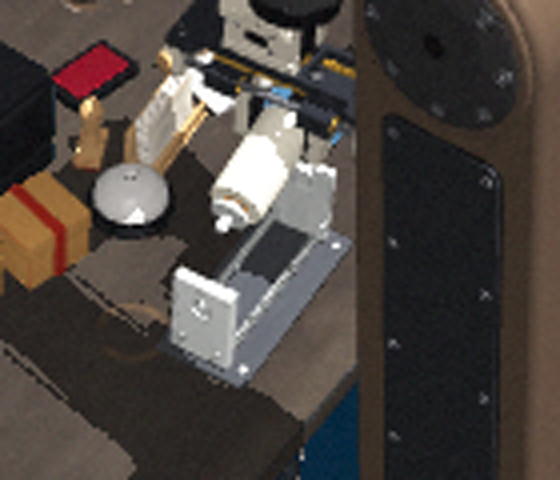

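In the enlarged scene crop the pin tip is at (225,222), above and short of the hole bracket at (205,320). The roll is 1.7 mm off in the holder's x, so I'll correct that and descend to just before the hole.

Call:
{"fn": "apply_moves", "kwargs": {"targets": [{"dp":[0.002,-0.002,-0.015],"yaw":0},{"dp":[0.002,-0.002,-0.03],"yaw":0},{"dp":[0.002,-0.002,-0.045],"yaw":0},{"dp":[0.002,-0.002,-0.058],"yaw":0},{"dp":[0.002,-0.002,-0.068],"yaw":0},{"dp":[0.002,-0.002,-0.073],"yaw":0},{"dp":[0.002,-0.002,-0.073],"yaw":0},{"dp":[0.002,-0.002,-0.073],"yaw":0},{"dp":[0.002,-0.002,-0.073],"yaw":0}]}}

```text
time_s: 11.52
tcp_pos: [0.4441, -0.2729, 0.0859]
eef_rot: [-179.9, -0.0, -86.0]
contact_force: [-0.2, -0.1, -2.9]
gripper_width: 0.0494
gripper_force: 35.0
```

```bash
cat >> h.py <<'E'
def look(sv=None):
    s=get_state();h=holder(np.array(s['tcp_pos']).reshape(1,1,3))[0,0]
    print('tcp_h',h.round(4),'F',s['contact_force'].round(1),'M',s['moment'].round(2),'grip',s['gripper_force'],s['gripper_width'],s['eef_rot'].round(2))
    c=shot('wrist');H=holder(pts(c,s))
    rel=[]
    xm=[]
    for lo in np.arange(-.13,-.03,.003):
        k=(abs(H[...,1]-lo)<.0015)&(H[...,2]>h[2]-.02)&(H[...,2]<h[2]+.065)&(H[...,2]>.05)&(abs(H[...,0])<.0025+0*lo)
        if k.sum()>8:rel.append((lo,np.median(H[...,2][k])))
    r_=np.array(rel);print(np.c_[r_[:,0]*1e3,r_[:,1]*1e3].round(1).tolist())
    k=(H[...,1]>-.12)&(H[...,1]<-.05)&(H[...,2]>h[2]+.0)&(H[...,2]<h[2]+.06)&(abs(H[...,0])<.015)&(H[...,2]>.097)
    print('x mean',H[...,0][k].mean().round(4),'tip y',np.percentile(H[...,1][k],.3).round(4))
    if sv:save(c,sv)
    return H,c
E
python3 -c "
from h import *
look()"
```

```text
tcp_h [ 0.002  -0.0329  0.0859] F [-0.2 -0.1 -2.9] M [-0.06  0.13  0.03] grip 34.99944448471069 0.04935636898601454 [-1.7993e+02 -3.0000e-02 -8.6030e+01]
[[-112.0, 127.8], [-109.0, 130.6], [-106.0, 130.9], [-103.0, 130.3], [-100.0, 129.7], [-97.0, 131.0], [-94.0, 135.5], [-91.0, 134.9], [-88.0, 134.6], [-85.0, 133.8], [-82.0, 132.9], [-79.0, 132.0], [-76.0, 131.3], [-73.0, 130.8], [-70.0, 130.0], [-67.0, 129.2], [-64.0, 128.3], [-61.0, 127.3], [-58.0, 122.8], [-55.0, 122.1], [-52.0, 121.4], [-49.0, 120.7], [-46.0, 120.0], [-43.0, 119.7], [-34.0, 134.6], [-31.0, 133.8]]
x mean 0.0016 tip y -0.1112
```

Call:
{"fn": "apply_moves", "kwargs": {"targets": [{"dp":[-0.001,0,-0.003],"yaw":0},{"dp":[-0.0015,0,-0.006],"yaw":0},{"dp":[-0.0015,0,-0.006],"yaw":0},{"dp":[-0.002,0.004,-0.007],"yaw":0},{"dp":[-0.002,0.008,-0.008],"yaw":0},{"dp":[-0.0025,0.012,-0.009],"yaw":0},{"dp":[-0.0025,0.014,-0.0095],"yaw":0},{"dp":[-0.0025,0.016,-0.01],"yaw":0},{"dp":[-0.0025,0.016,-0.01],"yaw":0},{"dp":[-0.0025,0.016,-0.01],"yaw":0}]}}

```text
time_s: 12.4
tcp_pos: [0.4411, -0.2567, 0.0752]
eef_rot: [-180.0, -0.0, -86.0]
contact_force: [-0.4, 0.7, -3.3]
gripper_width: 0.0495
gripper_force: 35.0
```

```bash
python3 -c "
from h import *
look()"
```

```text
tcp_h [ 0.0001 -0.0166  0.0752] F [-0.4  0.7 -3.3] M [-0.09  0.14  0.04] grip 34.999499917030334 0.049507363412360096 [-179.99   -0.    -86.04]
[[-94.0, 119.4], [-91.0, 120.7], [-88.0, 120.2], [-85.0, 119.4], [-82.0, 119.1], [-79.0, 124.3], [-76.0, 124.6], [-73.0, 124.2], [-70.0, 123.5], [-67.0, 122.5], [-64.0, 121.8], [-61.0, 121.1], [-58.0, 120.4], [-55.0, 119.6], [-52.0, 118.9], [-49.0, 118.4], [-46.0, 117.2], [-43.0, 116.0], [-40.0, 111.8], [-37.0, 111.1], [-34.0, 110.4], [-31.0, 109.8]]
x mean -0.0003 tip y -0.0949
```

The pin tip is about 5 mm inside the hole, with no contact force and well centred. I'll insert it further, then lower with a lighter grip so the roll can pivot.

Call:
{"fn": "apply_moves", "kwargs": {"targets": [{"dp":[0,0.002,-0.0005],"yaw":0},{"dp":[0,0.004,-0.001],"yaw":0},{"dp":[-0.0005,0.0055,-0.0015],"yaw":0},{"dp":[-0.0005,0.0055,-0.0015],"yaw":0}]}}

```text
time_s: 12.78
tcp_pos: [0.4406, -0.2513, 0.0737]
eef_rot: [-180.0, -0.0, -86.1]
contact_force: [0.3, -0.6, -2.1]
gripper_width: 0.0492
gripper_force: 35.0
```

Call:
{"fn": "apply_moves", "kwargs": {"targets": [{"dp":[0,0,0],"yaw":0},{"dp":[0,0,-0.0015],"yaw":0},{"dp":[0,0.0005,-0.003],"yaw":0},{"dp":[0,0.001,-0.0045],"yaw":0},{"dp":[0,0.001,-0.006],"yaw":0},{"dp":[0,0.0015,-0.0075],"yaw":0},{"dp":[0,0.002,-0.009],"yaw":0},{"dp":[0,0.002,-0.0105],"yaw":0},{"dp":[0,0.002,-0.0105],"yaw":0}], "squeeze": 8}}

```text
time_s: 13.53
tcp_pos: [0.4408, -0.25, 0.0631]
eef_rot: [-180.0, -0.0, -86.1]
contact_force: [-0.0, -6.2, -1.0]
gripper_width: 0.0497
gripper_force: 8.0
```

```bash
python3 -c "
from h import *
look()"
```

```text
tcp_h [ 0.0002 -0.0098  0.0631] F [-0.  -6.2 -1. ] M [-2.27 -0.14  0.  ] grip 7.999168038368225 0.049666873216593674 [-1.7998e+02 -5.0000e-02 -8.6050e+01]
[[-94.0, 84.1], [-91.0, 100.4], [-88.0, 102.1], [-85.0, 102.6], [-82.0, 102.1], [-79.0, 101.7], [-76.0, 106.3], [-73.0, 107.7], [-70.0, 107.4], [-67.0, 107.1], [-64.0, 106.6], [-61.0, 106.2], [-58.0, 105.5], [-55.0, 104.8], [-52.0, 104.1], [-49.0, 104.0], [-46.0, 103.5], [-43.0, 102.9], [-40.0, 102.0], [-37.0, 97.8], [-34.0, 97.4], [-31.0, 96.8]]
x mean -0.0002 tip y -0.09
```

Call:
{"fn": "apply_moves", "kwargs": {"targets": [{"dp":[0,-0.0005,-0.0015],"yaw":0},{"dp":[0,-0.001,-0.003],"yaw":0},{"dp":[0,-0.001,-0.0045],"yaw":0},{"dp":[0,-0.001,-0.0045],"yaw":0}], "squeeze": 6}}

```text
time_s: 13.92
tcp_pos: [0.4402, -0.2501, 0.0582]
eef_rot: [180.0, 0.0, -86.1]
contact_force: [0.6, 0.6, -2.4]
gripper_width: 0.0498
gripper_force: 6.0
```

```bash
python3 -c "
from h import *
look()"
```

```text
tcp_h [-0.0003 -0.0099  0.0582] F [ 0.6  0.6 -2.4] M [-0.08 -0.09 -0.02] grip 6.000881865620613 0.04975277038147094 [ 1.7997e+02  3.0000e-02 -8.6070e+01]
[[-94.0, 84.2], [-91.0, 91.7], [-88.0, 94.0], [-85.0, 94.1], [-82.0, 93.9], [-79.0, 93.4], [-76.0, 99.7], [-73.0, 100.0], [-70.0, 99.7], [-67.0, 99.4], [-64.0, 98.8], [-61.0, 98.7], [-58.0, 98.4], [-55.0, 97.8], [-52.0, 97.3], [-49.0, 97.0], [-46.0, 96.8], [-43.0, 96.0], [-40.0, 95.6], [-37.0, 91.6], [-34.0, 91.3], [-31.0, 90.9]]
x mean -0.0008 tip y -0.0769
```

The nose is resting on the notch floor. I'll let go and check.

Call:
{"fn": "apply_moves", "kwargs": {"targets": [{"dp":[0,0,0],"yaw":0},{"dp":[0,0,0],"yaw":0},{"dp":[0,0,0],"yaw":0},{"dp":[0,0,0],"yaw":0},{"dp":[0,0,0],"yaw":0},{"dp":[0,0,0],"yaw":0},{"dp":[0,0,0],"yaw":0},{"dp":[0,0,0],"yaw":0}], "grip": -1}}

```text
time_s: 14.63
tcp_pos: [0.4404, -0.2504, 0.0587]
eef_rot: [-180.0, -0.0, -86.1]
contact_force: [0.0, -0.8, -0.5]
gripper_width: 0.0872
gripper_force: 0.0
```

```bash
python3 -c "
from h import *
look()"
```

```text
tcp_h [-0.0001 -0.0102  0.0587] F [ 0.  -0.8 -0.5] M [ 0.06  0.14 -0.  ] grip 0.0 0.08718262130330204 [-180.     -0.    -86.06]
[[-94.0, 84.0], [-91.0, 92.2], [-88.0, 93.8], [-85.0, 93.8], [-82.0, 93.5], [-79.0, 93.2], [-76.0, 99.4], [-73.0, 99.5], [-70.0, 99.5], [-67.0, 99.1], [-64.0, 98.6], [-61.0, 98.3], [-58.0, 98.1], [-55.0, 97.5], [-52.0, 97.0], [-49.0, 96.6], [-46.0, 96.5], [-43.0, 96.0], [-40.0, 95.2], [-37.0, 91.3], [-34.0, 91.1], [-31.0, 90.6]]
x mean -0.0005 tip y -0.0768
```

Call:
{"fn": "apply_moves", "kwargs": {"targets": [{"dp":[0.001,-0.015,0],"yaw":0},{"dp":[0.002,-0.03,0],"yaw":0},{"dp":[0.003,-0.042,0],"yaw":0},{"dp":[0.003,-0.048,0],"yaw":0},{"dp":[0.003,-0.048,0],"yaw":0},{"dp":[0.003,-0.048,0],"yaw":0}]}}

```text
time_s: 15.18
tcp_pos: [0.4431, -0.2985, 0.0584]
eef_rot: [180.0, 0.0, -86.1]
contact_force: [0.4, 0.2, 0.8]
gripper_width: 0.0876
gripper_force: 0.0
```

Call:
{"fn": "apply_moves", "kwargs": {"targets": [{"dp":[0,0,0],"yaw":0},{"dp":[0,0,0],"yaw":0},{"dp":[0,0,0],"yaw":0},{"dp":[0,0,0],"yaw":0},{"dp":[0,0,0],"yaw":0},{"dp":[0,0,0],"yaw":0},{"dp":[0,0,0],"yaw":0},{"dp":[0,0,0],"yaw":0},{"dp":[0,0,0],"yaw":0},{"dp":[0,0,0],"yaw":0},{"dp":[0,0,0],"yaw":0},{"dp":[0,0,0],"yaw":0},{"dp":[0,0,0],"yaw":0}], "grip": 1, "squeeze": 25}}

```text
time_s: 16.27
tcp_pos: [0.4435, -0.2984, 0.0587]
eef_rot: [-180.0, 0.0, -86.1]
contact_force: [-0.3, 0.1, 0.0]
gripper_width: 0.0235
gripper_force: 25.0
```

```bash
python3 -c "
from h import *
look()"
```

```text
tcp_h [-0.0004 -0.0583  0.0587] F [-0.3  0.1  0. ] M [ 0.06  0.04 -0.  ] grip 24.99960869550705 0.023465645108667464 [-180.      0.    -86.06]
[[-94.0, 75.7], [-91.0, 89.6], [-88.0, 93.6], [-85.0, 93.5], [-82.0, 93.3], [-79.0, 93.5], [-76.0, 99.0], [-73.0, 99.4], [-70.0, 99.3], [-52.0, 97.0], [-49.0, 96.9], [-46.0, 96.5], [-43.0, 95.8], [-40.0, 95.3], [-37.0, 91.2], [-34.0, 90.8]]
x mean 0.0007 tip y -0.0777
```

The collar is gripped. I'll draw it 12 mm along the axis.

Call:
{"fn": "apply_moves", "kwargs": {"targets": [{"dp":[0,0.002,0],"yaw":0},{"dp":[0,0.004,-0.0005],"yaw":0},{"dp":[-0.0005,0.006,-0.0005],"yaw":0},{"dp":[-0.0005,0.008,-0.001],"yaw":0},{"dp":[-0.001,0.01,-0.001],"yaw":0},{"dp":[-0.001,0.012,-0.001],"yaw":0},{"dp":[-0.001,0.012,-0.001],"yaw":0},{"dp":[-0.001,0.012,-0.001],"yaw":0}]}}

```text
time_s: 16.98
tcp_pos: [0.4426, -0.2865, 0.0578]
eef_rot: [-180.0, -0.0, -86.0]
contact_force: [0.5, -5.7, -2.2]
gripper_width: 0.0233
gripper_force: 25.0
```

```bash
python3 -c "
from h import *
H,c=look('w9.png')
k=(abs(H[...,0])<.004)&(H[...,2]>.088)&(H[...,2]<.098)&(H[...,1]<-.05)&(H[...,1]>-.1)
print('nose tip y',np.percentile(H[...,1][k],[0,1,5]))"
```

```text
tcp_h [-0.0004 -0.0464  0.0578] F [ 0.5 -5.7 -2.2] M [-2.12 -0.11 -0.01] grip 25.00101327896118 0.0232618397482192 [-1.7998e+02 -3.0000e-02 -8.6040e+01]
[[-94.0, 76.8], [-91.0, 84.2], [-88.0, 84.2], [-85.0, 84.1], [-82.0, 84.2], [-79.0, 91.2], [-76.0, 92.8], [-73.0, 92.8], [-70.0, 92.4], [-67.0, 92.6], [-64.0, 98.2], [-61.0, 98.4], [-58.0, 98.4], [-40.0, 96.2], [-37.0, 95.8], [-34.0, 95.6], [-31.0, 94.8]]
x mean -0.0004 tip y -0.0658
nose tip y [-0.0797356  -0.07946936 -0.07894416]
```

The nose tip is at y = -79.7 mm, clear of the bracket face, and the spring force is 5.7 N. I'll draw 1 mm more, then lower.

Call:
{"fn": "apply_moves", "kwargs": {"targets": [{"dp":[0,0.001,-0.001],"yaw":0},{"dp":[0,0.001,-0.0025],"yaw":0},{"dp":[0,0.001,-0.004],"yaw":0},{"dp":[0,0.001,-0.0055],"yaw":0},{"dp":[0,0.001,-0.007],"yaw":0},{"dp":[0,0.001,-0.0085],"yaw":0},{"dp":[0,0.001,-0.01],"yaw":0},{"dp":[0,0.001,-0.0115],"yaw":0},{"dp":[0,0.001,-0.0125],"yaw":0},{"dp":[0,0.001,-0.0125],"yaw":0},{"dp":[0,0.001,-0.0125],"yaw":0}]}}

```text
time_s: 17.95
tcp_pos: [0.4427, -0.2856, 0.0453]
eef_rot: [-180.0, -0.0, -86.0]
contact_force: [1.2, -6.6, -0.9]
gripper_width: 0.0235
gripper_force: 25.0
```

```bash
python3 -c "
from h import *
H,c=look()
for lo in np.arange(-.085,-.02,.003):
    k=(abs(H[...,0])<.0025)&(abs(H[...,1]-lo)<.0015)&(H[...,2]>.05)&(H[...,2]<.095)
    if k.sum()>5:print(round(lo*1e3,1),k.sum(),np.median(H[...,2][k]).round(4))"
```

```text
tcp_h [-0.0003 -0.0455  0.0453] F [ 1.2 -6.6 -0.9] M [-1.9  -0.02 -0.  ] grip 25.0000262260437 0.02346318624270042 [-1.7998e+02 -3.0000e-02 -8.6050e+01]
[[-94.0, 74.9], [-91.0, 84.1], [-88.0, 84.2], [-85.0, 84.1], [-82.0, 84.0], [-79.0, 75.7], [-76.0, 77.7], [-73.0, 77.7], [-70.0, 77.7], [-67.0, 78.4], [-64.0, 84.3], [-61.0, 84.5], [-58.0, 84.7], [-55.0, 84.0], [-40.0, 84.4], [-37.0, 84.2], [-34.0, 84.2], [-31.0, 83.7]]
x mean 0.011 tip y -0.0516
-85.0 75 0.0841
-82.0 33 0.084
-79.0 66 0.0757
-76.0 78 0.0777
-73.0 66 0.0777
-70.0 70 0.0777
-67.0 117 0.0784
-64.0 78 0.0843
-61.0 69 0.0845
-58.0 68 0.0847
-55.0 24 0.084
-40.0 49 0.0844
-37.0 55 0.0842
-34.0 62 0.0842
-31.0 59 0.0837
-28.0 25 0.0835
-25.0 37 0.0801
```

The nose is in the pocket's height band, at about 73.5 mm. I'll lower 2 mm more, let the collar ease out into the pocket, and then release.

Call:
{"fn": "apply_moves", "kwargs": {"targets": [{"dp":[0,0,-0.001],"yaw":0},{"dp":[0,0,-0.002],"yaw":0},{"dp":[0,0,-0.002],"yaw":0},{"dp":[0,-0.002,-0.002],"yaw":0},{"dp":[0,-0.004,-0.002],"yaw":0},{"dp":[0.0005,-0.006,-0.002],"yaw":0},{"dp":[0.0005,-0.008,-0.002],"yaw":0},{"dp":[0.0005,-0.0085,-0.002],"yaw":0},{"dp":[0.0005,-0.0085,-0.002],"yaw":0},{"dp":[0.0005,-0.0085,-0.002],"yaw":0}]}}

```text
time_s: 18.83
tcp_pos: [0.443, -0.2939, 0.0431]
eef_rot: [-180.0, 0.0, -86.1]
contact_force: [0.7, -4.2, -1.4]
gripper_width: 0.0233
gripper_force: 25.0
```

```bash
python3 -c "
from h import *
H,c=look()"
```

```text
tcp_h [-0.0006 -0.0538  0.0431] F [ 0.7 -4.2 -1.4] M [-1.24 -0.17 -0.02] grip 25.002171099185944 0.023272650698953967 [-180.      0.    -86.07]
[[-94.0, 75.6], [-91.0, 84.2], [-88.0, 84.2], [-85.0, 84.0], [-82.0, 83.9], [-79.0, 75.3], [-76.0, 75.4], [-73.0, 81.5], [-70.0, 82.1], [-67.0, 82.5], [-64.0, 82.2], [-49.0, 82.3], [-46.0, 82.2], [-43.0, 82.2], [-40.0, 81.8], [-37.0, 81.6], [-34.0, 78.2], [-31.0, 77.5]]
x mean 0.0035 tip y -0.0595
```

The collar end is at about -74.5 mm, so the nose tip is at about -87.5 mm, inside the pocket. Releasing and retreating.

Call:
{"fn": "apply_moves", "kwargs": {"targets": [{"dp":[0,0,0],"yaw":0},{"dp":[0,0,0],"yaw":0},{"dp":[0,0,0],"yaw":0},{"dp":[0,0,0],"yaw":0},{"dp":[0,0,0],"yaw":0},{"dp":[0,0,0],"yaw":0},{"dp":[0,0,0],"yaw":0},{"dp":[0,0,0],"yaw":0},{"dp":[0,0,0],"yaw":0},{"dp":[0,0,0.02],"yaw":0},{"dp":[0,0,0.05],"yaw":0},{"dp":[0,0,0.09],"yaw":0},{"dp":[0,0,0.13],"yaw":0},{"dp":[0,0.03,0.16],"yaw":0},{"dp":[0,0.06,0.18],"yaw":0},{"dp":[0,0.09,0.18],"yaw":0},{"dp":[0,0.1,0.18],"yaw":0},{"dp":[0,0.1,0.18],"yaw":0}], "grip": -1}}

```text
time_s: 20.38
tcp_pos: [0.443, -0.1921, 0.2238]
eef_rot: [-179.9, 0.0, -85.9]
contact_force: [0.1, -0.4, 0.5]
gripper_width: 0.0877
gripper_force: 0.0
```

Run:
```python
from h import *
s=get_state();c=shot('wrist');H=holder(pts(c,s))
for lo in np.arange(-.097,.08,.006):
    k=(abs(H[...,0])<.0025)&(abs(H[...,1]-lo)<.003)&(H[...,2]>.05)&(H[...,2]<.12)
    if k.sum()>5:print(round(lo*1e3,1),k.sum(),np.median(H[...,2][k]).round(4))
b=shot('scene')
A=cv2.resize(c['image'][100:300,190:350],None,fx=2.4,fy=2.4,interpolation=cv2.INTER_CUBIC);B=cv2.resize(b['image'][160:260,260:350],None,fx=4.4,fy=4.4,interpolation=cv2.INTER_CUBIC)
M=np.zeros((480,A.shape[1]+B.shape[1],3),np.uint8);M[:A.shape[0],:A.shape[1]]=A;M[:B.shape[0],A.shape[1]:]=B
cv2.imwrite('pics/fin.png',M[...,::-1]);print(M.shape)
```

```text
-97.0 6 0.0843
-91.0 42 0.0843
-85.0 56 0.0841
-79.0 31 0.0739
-73.0 33 0.0809
-67.0 34 0.081
-61.0 34 0.0808
-55.0 34 0.0814
-49.0 31 0.0807
-43.0 35 0.0807
-37.0 30 0.0783
-31.0 35 0.0768
-25.0 30 0.0771
-19.0 35 0.0934
-13.0 30 0.0934
-7.0 34 0.0936
-1.0 31 0.0934
5.0 30 0.0934
11.0 32 0.0935
17.0 33 0.0934
23.0 30 0.0933
29.0 30 0.0934
35.0 29 0.0934
41.0 30 0.0931
47.0 30 0.0928
53.0 30 0.0931
59.0 27 0.0931
65.0 25 0.0928
77.0 41 0.0796
(480, 780, 3)
```

View pics/fin.png

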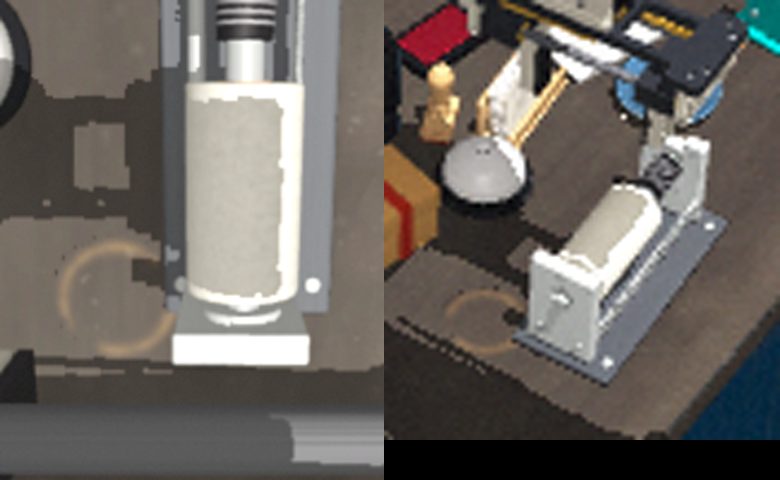

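The picture shows the roll level in the holder: paper ridge at a constant 93.4 mm, pin through the hole bracket, nose under the notch floor, and the gripper clear. Handing in.

```bash
python3 -c "
from plant import r
print(r.close_job())"
```

```text
the job is handed in; nothing more can be done
None
```

The roll is back in its holder, level and locked with the nose sprung into the pocket; I handed the job in at about 20 s of the 48 s, with the bell, gift boxes and card stand untouched.

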